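Let the bell jar down with the ratchet hoist

ROBOT

A 6-joint arm with a two-finger parallel gripper is mounted at the origin on a cart in front of the work surface, level with it; the furniture and walls round the work are solid. World frame = base frame: x ahead of the robot, y to its left, z up, the work surface at z = 0. Lengths are in mm, angles in rad, forces in N, time in s.
With the tool pointing down it reaches from about 375 to 825 mm from the base axis. Payload 5.5 kg.
Tool frame: the origin (TCP) lies on the centre line of the jaws, within the pads' length; the fingertips stand 25 mm ahead of it and the grasp point (between the pads) lies 6 mm ahead of it; z points along the fingers, y is the line along which they close (so a half turn about z gives the same grasp; the last joint's range is limited). The gripper opens to 85 mm and grips with 20 to 120 N. Pads are 22 mm wide; open, the fingers measure 114 mm over their backs; the gripper's body (76 mm by 85 mm) begins 54 mm behind the grasp point. The pads swing forward as they close: fully open they stand 13 mm farther back than shut.
Start: joints at [-1.187, 0.314, -0.047, 1.21, 0, 1.571], TCP at [224.664, -556.346, 256.299] pointing down, gripper open.
Joint ranges: [-2.67, 2.67], [-0.69, 1.73], [-1.03, 1.25], [-2.08, 2.16], [-1.42, 1.45], [-3.14, 3.14]. Speed limits (rad/s): [2.39, 2.39, 3.01, 3.14, 3.14, 3.14].

INTERFACE

Orientations are given as [roll, pitch, yaw] about the fixed x, y, z axes, in that order (R = Rz(yaw) Ry(pitch) Rx(roll)).
In Python, from rig import readout, viewer, order gives the robot as it stands. The module is installed in compiled form; this text tells all that it offers.
- The arm moves only by the tool play_rows, never from a script. Its arguments are lists of equal length, an entry for each row: "xyz": the shift along the world's x, y, z in cm, a list of three; "delta_rot": the turn, a rotation vector about the world's x, y, z in rad, a list of three; "hand": the opening, from 0 (shut) to 1 (fully open). A call has 1 to 10 rows; each row shifts and turns the commanded pose from where the row before left it; what a row does not reach is not made up. A row lasts 1/12 s, in which the tool goes at most 41.7 mm and 7.16 degrees, less where a joint would pass 70% of its speed; a pose out of reach is approached as far as the arm can. A call is refused whole if a number of a shift passes 4.17 or a number of a turn 0.125, either way. A call with a gripper value outside its range is refused whole. The fingers move at their own pace and stop on an object; "grip_force" is the grip in N (left out, the last holds). Time passes only in rows, so rows that do not move let the fingers close. It gives the time, the measured TCP pose, the force, the opening and the grip force at its end, in the units of the state.
- readout.sense(): the state, without advancing time (a new reading comes with each control period).
- viewer.get_image(name): name is "side" or "top" or "wrist"; returns (picture, depth): 384x512x3 uint8, blue, green, red; 384x512 float32, mm along the optical axis (not along the pixel's ray), 0 where there is no reading.
- viewer.get_calibration(name): a dict with "fov_y" (degrees; the focal length in pixels is half the picture's height over the tangent of half this angle, whatever the lens; pixels are square), "cx", "cy" (the principal point, pixels), "eye" and "orientation" of the camera in the world; the wrist camera has in their place "hand_eye" (4x4, takes a point from camera to tool coordinates, whose origin is the TCP and whose axes are the flange's). Camera axes: x right, y down, z forward; pixel columns grow to the right and rows downward; lengths in mm; the calibration is good to about 2 mm. A picture is of the moment at which its call begins: read the wrist's pose just before it. get_calibration takes no time and is no camera call.
- order.hand_in(): hands the job in; it is judged then, once.
The state is a dict: "t": time; "qpos": joint angles; "qd": joint speeds; "tau": joint torques, N m; "tool_pos": TCP position; "tcp_rot": TCP orientation; "wrist_force": force on the tool from outside, world axes, zero at the start; "moment": the same for the moment, N m; "gripper_width": finger opening in mm; "gripper_force": force on a finger pad.
Only numpy, scipy, OpenCV 4.12 (cv2) and the standard library are available. Lean on these libraries where they do the work, as an engineer would, in place of code of your own. Each camera call takes 0.05 s, during which the arm holds its last target. There are 200 camera calls.

TASK

A bell jar hangs on a small crank hoist, over the serum bottle standing on the pedestal. Take the load off the pawl with the crank, lift the pawl by the red knob, and let the crank turn back slowly until the jar rests on its rubber seal with its own weight only; then let the knob go, so that the pawl's spring drops it back onto the ratchet. Do not let the jar run, do not press it down or force the pawl, and leave the bottle and the things around undisturbed.

Things in the scene. Friction and masses are not known exactly. Their poses are not given: they have to be found in the camera images.
- hoist: The hoist's fixed frame: grey base plate 400 x 110 x 14 mm on the bench. Origin: on the bench, under the vertical crank axle. Its x axis runs along the plate: jar and pedestal at x = +200 mm, mast (24 x 34 mm, 276 mm high) at x = +280 mm; z up.
- winch: The fixed dark gear case on the plate, 140 mm across, 47 mm high; origin on the bench under the crank axle, z up; it may be turned on the plate. On it, at 60 mm radius, stand 12 steel ratchet teeth, 31 mm apart and 8 mm high, each with an upright face that holds the pawl against the load, a lip standing out 4 mm at its top, and a ramp behind. The crank arm's top is 68 mm above the bench.
- crank (a joint): Crank angle, rad: the arm points along winch x turned by this angle counter-clockwise from above. Growing = winding up, the jar rises 30 mm per rad; shrinking = letting down. The hanging jar drives it back (clockwise) with about 3 to 5 N at the knob, and it runs away if let go with the pawl lifted. It starts near 3.73, held by the pawl; the jar lands somewhere between 0.05 and 1.2.
- pawl (a joint): Lift of the pawl, m: 0 = down in the ratchet, 0.016 = topmost. It goes straight up and down with the red knob at the end of the crank arm; a spring pulls it down (3 to 6 N with its weight). Lifted 0.010 or more it passes over all teeth. Let go, it drops into the gap or onto the tooth or ramp that it is over and then reads 0 to 0.009: any of these is right. Pushing it down is not needed.
- pawl_foot: The brass foot of the pawl, 8 x 10 x 10 mm, under the knob. Its 4 mm toe is hooked by the load under the tooth's lip: it cannot be lifted until the crank is wound up at least 4 mm at the knob (0.07 rad) from rest; 6 to 8 mm (0.10 to 0.13 rad) is right, beyond that it climbs the next ramp. More than 35 N on it (pried up while hooked, driven against teeth) is too much.
- knob_grip (a point): Centre of the red knob's grip: an upright round knob 23 mm across and 38 mm high (from 21 mm below this point to 17 mm above it) which spins freely on its own axis, so the hand need not turn with the crank. 60 mm from the crank axle, 95 mm above the bench with the pawl down; moves with crank and pawl.
- bell_jar: Clear bell jar, 92 mm across, 80 mm high, with a green rim; origin at the centre of the rim's underside, z up. It slides straight up and down on the mast, weighing 0.70 to 0.95 kg with its blue carriage. It is to land on the black rubber seal ring (102 mm across) on the collar round the pedestal. More than 17 N on the seal is too much; so is running faster than 80 mm/s.
- carriage (a joint): Height of jar and carriage, m, = 0.030 x crank angle; the rim is 25 mm above the bench at 0. The seal's top lies 32 to 62 mm above the bench, differently each run, and is not given: feel it, the load on the knob goes away as the jar lands. The seal is springy (2.5 N per mm), giving 2.5 to 4 mm under the jar's weight.
- serum_bottle: Small dark bottle with a white cap, 20 mm across and 46 mm high, loose on the pedestal under the jar; origin at the centre of its underside. Leave it.
- vial_tall: Clear vial 20 x 57 mm with a grey cap, loose on the bench on the robot's side of the hoist; origin under its centre. Leave it.
- vial_short: Clear vial 17 x 49 mm with a grey cap, loose on the bench; origin under its centre. Leave it.
- petri_dish: Closed petri dish with pink agar, 91 x 15 mm, loose on the bench; origin under its centre. Leave it.

How it is judged:
By the outcome, as a careful person would: the job done as asked, in the order asked, and still so for the second after the job is handed in, with the robot touching nothing.
It also fails if it takes over 58 s, if anything falls off the work surface, if the arm or the gripper's body presses on something with over 40 N, if the wrist force passes 120 N, or if a joint passes its speed limit or range.

## Working session

There is one attempt and no reset: what is moved stays moved. The work goes in short steps, Python scripts to look and compute and a tool call to move; the robot and the scene stay as the last step left them, time stands still between calls to the robot, and variables do not carry over. Pictures are saved under pics/ and viewed, at most 10 in all, crops included, and the job is handed in when it is done.

Besides the shell and the picture viewer there is one more tool, called after "Call:" by a JSON object that holds its "op" and its "data", one argument or row to a line. play_rows: Moves the arm, as the interface text tells. Its arguments: {"type":"object","properties":{"xyz":{"type":"array"},"delta_rot":{"type":"array"},"hand":{"type":"array"},"grip_force":{"type":"number"}},"required":["xyz","delta_rot","hand"]}

```bash
mkdir -p pics; cat > h.py <<'E'
import numpy as np, cv2
from rig import readout, viewer, order
def cal(n):
    c=viewer.get_calibration(n); return c
def snap(n,f=None):
    im,d=viewer.get_image(n)
    if f: cv2.imwrite('pics/'+f,im)
    return im,d
E
python3 - <<'E'
from h import *
s=readout.sense(); print(s)
for n in ('top','side'):
    im,d=snap(n,n+'1.png'); print(n,cal(n))
print(cal('wrist'))
E
```

```text
{'t': 0.0, 'qpos': array([-1.18700761e+00,  3.14228921e-01, -4.80437098e-02,  1.21021817e+00,
       -1.27775267e-05,  1.57077641e+00]), 'qd': array([-0.00029038,  0.00088821, -0.00018435,  0.00151748, -0.00259148,
        0.00101033]), 'tau': array([-1.66958802e-03, -5.39592648e+01,  3.39744437e+01,  1.93593255e-02,
       -1.30035828e-04, -1.61243963e-05]), 'tool_pos': array([ 224.46103743, -555.86499113,  255.44830818]), 'tcp_rot': array([-3.13989818e+00,  1.27437525e-05,  3.83808663e-01]), 'wrist_force': array([ 0.72938216,  0.2631275 , -0.09283635]), 'moment': array([-0.0018183 ,  0.02620525, -0.00392152]), 'gripper_force': 0.0, 'gripper_width': 85.42641371013826}
top {'fov_y': 50.04392100650157, 'cx': 251.61084053128164, 'cy': 186.0361781673854, 'eye': array([ 282.96182323,  107.26913512, 1094.54413466]), 'orientation': array([-2.94333604, -0.01841813, -1.54213572])}
side {'fov_y': 57.665650528406, 'cx': 256.50502862781457, 'cy': 195.15164825490092, 'eye': array([1095.76608361,   20.72694664,  645.38569886]), 'orientation': array([-2.30991118, -0.01323876,  1.44345435])}
{'fov_y': 66.21781983122548, 'cx': 249.17863908505547, 'cy': 186.08913882783082, 'hand_eye': array([[ 6.57403769e-04, -9.59610765e-01, -2.81330317e-01,
         7.05222035e+01],
       [ 9.99999719e-01,  7.32285394e-04, -1.61039745e-04,
         1.12326504e+00],
       [ 3.60549555e-04, -2.81330132e-01,  9.59610977e-01,
        -1.18054367e+02],
       [ 0.00000000e+00,  0.00000000e+00,  0.00000000e+00,
         1.00000000e+00]])}
```

View pics/top1.png

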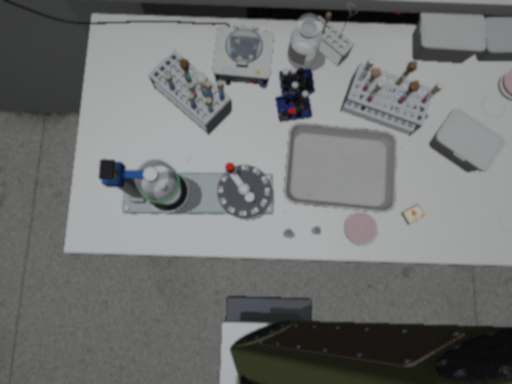

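View pics/side1.png

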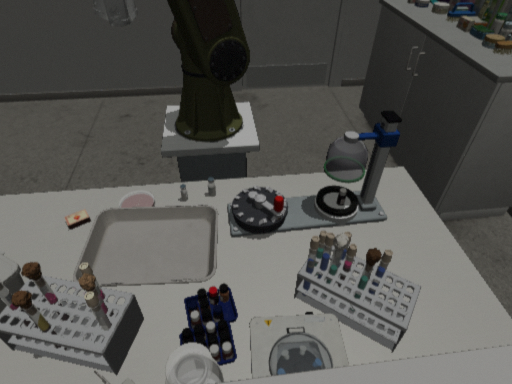

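The top view shows the red knob at (230,168), the winch centred near (245,192), the jar at (160,185) and the mast top at (110,172). In the side view the knob is at (279,203) and the winch near (259,208).

```bash
cat >> h.py <<'E'
from scipy.spatial.transform import Rotation as Ro
def ray(n,u,v,s=None):
    c=cal(n); f=192/np.tan(np.radians(c['fov_y']/2))
    d=np.array([(u-c['cx'])/f,(v-c['cy'])/f,1.])
    if n=='wrist':
        H=c['hand_eye']; R=Ro.from_euler('xyz',s['tcp_rot']).as_matrix()
        return s['tool_pos']+R@H[:3,3], R@H[:3,:3]@d
    return c['eye'],Ro.from_euler('xyz',c['orientation']).as_matrix()@d
def plane(n,u,v,z,s=None):
    o,d=ray(n,u,v,s); return o+d*(z-o[2])/d[2]
def cross(r1,r2):
    (a,d),(b,e)=r1,r2
    t=np.linalg.lstsq(np.c_[d,-e],b-a,rcond=None)[0]
    p,q=a+t[0]*d,b+t[1]*e; return (p+q)/2,np.linalg.norm(p-q)
def red(im):
    h=cv2.cvtColor(im,cv2.COLOR_BGR2HSV)
    return (((h[...,0]<8)|(h[...,0]>172))&(h[...,1]>150)&(h[...,2]>90)).astype(np.uint8)
def blobs(m,a=8):
    n,l,st,ce=cv2.connectedComponentsWithStats(m)
    return [(ce[i].round(1),st[i]) for i in range(1,n) if st[i][4]>=a]
E
python3 - <<'E'
from h import *
T=cv2.imread('pics/top1.png');S=cv2.imread('pics/side1.png')
b={}
for n,im in(('top',T),('side',S)):
    for c,st in blobs(red(im)): print(n,c,st)
    h=cv2.cvtColor(im,cv2.COLOR_BGR2HSV)
t=min(blobs(red(T)),key=lambda q:np.hypot(*(q[0]-[230,168])))[0]
s=min(blobs(red(S)),key=lambda q:np.hypot(*(q[0]-[279,203])))[0]
print(cross(ray('top',*t),ray('side',*s)), plane('top',*t,110))
g=cv2.cvtColor(T,cv2.COLOR_BGR2GRAY)
m=(g<95).astype(np.uint8); m[:, :205]=0;m[:,290:]=0;m[:150]=0;m[230:]=0
k=max(blobs(m),key=lambda q:q[1][4]);print(k)
c,r=cv2.minEnclosingCircle(cv2.findContours(m,0,2)[0][np.argmax([cv2.contourArea(x) for x in cv2.findContours(m,0,2)[0]])]);print(c,r)
print('winch',plane('top',*c,45))
for p in((125,213),(273,212),(273,173)): print('plate',plane('top',*p,14)[:2])
for p in((245,192),(290,233),(317,230),(361,228),(160,185),(110,172)):print(p,plane('top',*p,47)[:2])
crop=cv2.resize(T[130:245,90:330],None,fx=3.3,fy=3.3,interpolation=2);cv2.imwrite('pics/c1.png',crop)
E
```

```text
top [292.1 111.1] [289 109   7   5  28]
top [229.7 167. ] [227 164   7   7  40]
side [278.6 198. ] [275 196   8   5  33]
side [212.5 289.9] [209 287   8   7  43]
(array([527.67397835, 150.64289691, 108.68787347]), np.float64(0.9616538784410219)) [527.26649334 150.11033382 110.        ]
(array([244.3, 191.2]), array([ 218,  164,   54,   54, 1322], dtype=int32))
(245.0, 188.5) 29.82039451599121
winch [487.22891823 110.97642153  45.        ]
plate [417.47806985 424.39636088]
plate [432.26991194  34.94759771]
plate [538.30725132  36.89972694]
(245, 192) [477.61046685 110.67553187]
(290, 233) [375.25234093  -7.11271767]
(317, 230) [384.9690516  -76.00660138]
(361, 228) [ 393.50827073 -188.88644507]
(160, 185) [488.97189869 331.14390055]
(110, 172) [519.19482819 463.00233148]
```

View pics/c1.png

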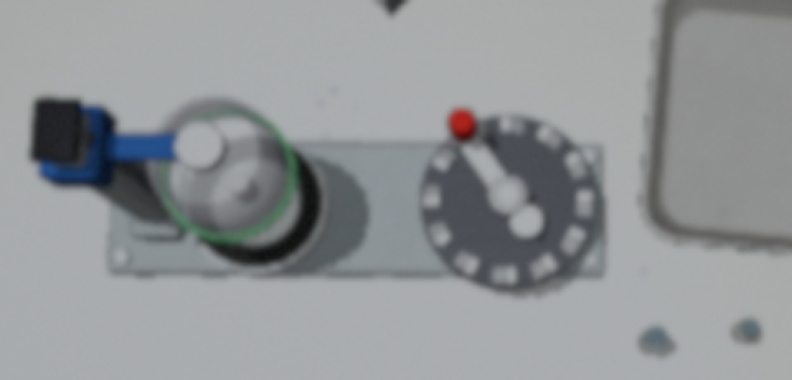

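The crop shows the knob top-left of the winch, with the arm pointing away from the robot and slightly left. Both vials stand on the robot's side at crop (655,342) and (747,330), low and clear of the path. I'll move to a spot above the knob.

Call:
{"op": "play_rows", "data": {
  "xyz": [
    [1.5, 3.6, 0],
    [1.5, 3.6, 0],
    [1.5, 3.6, 0],
    [1.5, 3.6, 0],
    [1.5, 3.6, 0],
    [1.5, 3.6, 0],
    [1.5, 3.6, 0],
    [1.5, 3.6, 0],
    [1.5, 3.6, 0],
    [1.5, 3.6, 0]
  ],
  "delta_rot": [
    [0, 0, 0],
    [0, 0, 0],
    [0, 0, 0],
    [0, 0, 0],
    [0, 0, 0],
    [0, 0, 0],
    [0, 0, 0],
    [0, 0, 0],
    [0, 0, 0],
    [0, 0, 0]
  ],
  "hand": [0.65, 0.65, 0.65, 0.65, 0.65, 0.65, 0.65, 0.65, 0.65, 0.65],
  "grip_force": 40
}}

```text
t: 0.93
tool_pos: [374.7, -194.5, 256.2]
tcp_rot: [-3.142, 0.0, 0.383]
wrist_force: [1.5, -0.5, -0.5]
gripper_width: 55.4
gripper_force: 0.0
```

Call:
{"op": "play_rows", "data": {
  "xyz": [
    [1.5, 3.6, 0],
    [1.5, 3.6, 0],
    [1.5, 3.6, 0],
    [1.5, 3.6, 0],
    [1.5, 3.6, 0],
    [1.5, 3.6, 0],
    [1.5, 3.6, 0],
    [1.5, 3.6, 0],
    [1.0, 2.0, 0],
    [0, 0, 0]
  ],
  "delta_rot": [
    [0, 0, 0],
    [0, 0, 0],
    [0, 0, 0],
    [0, 0, 0],
    [0, 0, 0],
    [0, 0, 0],
    [0, 0, 0],
    [0, 0, 0],
    [0, 0, 0],
    [0, 0, 0]
  ],
  "hand": [0.65, 0.65, 0.65, 0.65, 0.65, 0.65, 0.65, 0.65, 0.65, 0.65]
}}

```text
t: 1.77
tool_pos: [506.0, 115.5, 255.7]
tcp_rot: [-3.14, -0.001, 0.388]
wrist_force: [-0.4, -0.0, -0.3]
gripper_width: 55.6
gripper_force: 0.0
```

```bash
python3 - <<'E'
from h import *
s=readout.sense(); im,d=snap('wrist','w1.png'); print(s['tool_pos'],s['tcp_rot'],s['wrist_force'])
for c,st in blobs(red(im),30): print(c,st, plane('wrist',*c,112,s), d[int(c[1]),int(c[0])])
c=max(blobs(red(im),30),key=lambda q:q[1][4])
m=red(im); ys,xs=np.where(m>0)
P=[]
for u,v in zip(xs,ys):
    if d[v,u]>0:
        o,r=ray('wrist',u,v,s); P.append(o+r*d[v,u])
P=np.array(P);print(np.percentile(P,[2,50,98],axis=0).round(1)); t=P[P[:,2]>P[:,2].max()-5]; print('top',len(t),t.mean(0),t.min(0),t.max(0))
c0=cal('wrist');f=192/np.tan(np.radians(c0['fov_y']/2))
# full point cloud: heights near winch -> disc at z~47
U,V=np.meshgrid(np.arange(512),np.arange(384)); 
H=c0['hand_eye'];R=Ro.from_euler('xyz',s['tcp_rot']).as_matrix()
D=np.stack([(U-c0['cx'])/f,(V-c0['cy'])/f,np.ones_like(U)],-1)*d[...,None]
W=(D@H[:3,:3].T+H[:3,3])@R.T+s['tool_pos']; np.save('w1.npy',W)
g=im.max(2)
q=W[(d>0)&(abs(W[...,2]-47)<4)&(g<110)&(np.hypot(W[...,0]-479,W[...,1]-110)<90)]
print(len(q)); print(cv2.minEnclosingCircle(q[:,:2].astype(np.float32)),np.percentile(q,[1,50,99],axis=0))
E
```

```text
[506.03440427 115.53629974 255.6542934 ] [-3.14037395e+00 -6.84029177e-04  3.88450772e-01] [-0.35712113 -0.01126997 -0.28127443]
[439.2  30.3] [431  22  17  18 230] [678.91587037  20.86247525 112.        ] 295.4283
[223.  142.1] [213 132  21  21 344] [529.53869527 149.31696503 112.        ] 260.39822
[[521.8 -16.5  44.2]
 [534.7 144.1 111.6]
 [712.5 157.3 113.7]]
top 341 [529.63857454 149.3098348  112.37157633] [520.4304092  140.16093092 109.29203427] [538.81461413 158.59656863 114.24857308]
7104
((481.9066467285156, 112.65949249267578), 69.76953887939453) [[418.9009627   48.067615    45.85661387]
 [486.2861183  109.36453859  47.61222458]
 [548.40371873 178.11548871  49.50543765]]
```

View pics/w1.png

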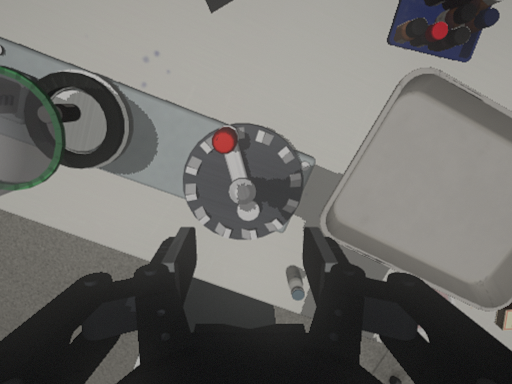

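The picture shows the knob at (223,142), the winch disc around (242,182), and a vial at (296,285). The winch centre comes out at (481.9,112.7) with radius 69.8 and the knob at (529.6,149.3), so the crank radius is 60.1, which agrees with the description. I'll descend with a 2 mm bias towards winding-up, so that closing the fingers cannot load the pawl.

Call:
{"op": "play_rows", "data": {
  "xyz": [
    [2.25, 3.55, 0],
    [0, 0, -3],
    [0, 0, -3],
    [0, 0, -3],
    [0, 0, -3],
    [0, 0, -1.5],
    [0, 0, -1.0],
    [0, 0, -0.7],
    [0, 0, 0],
    [0, 0, 0]
  ],
  "delta_rot": [
    [0, 0, 0],
    [0, 0, 0],
    [0, 0, 0],
    [0, 0, 0],
    [0, 0, 0],
    [0, 0, 0],
    [0, 0, 0],
    [0, 0, 0],
    [0, 0, 0],
    [0, 0, 0]
  ],
  "hand": [0.65, 0.65, 0.65, 0.65, 0.65, 0.65, 0.65, 0.65, 0.65, 0.65],
  "grip_force": 25
}}

```text
t: 2.65
tool_pos: [527.4, 146.5, 105.0]
tcp_rot: [3.141, -0.001, 0.383]
wrist_force: [0.0, 0.2, 0.4]
gripper_width: 55.9
gripper_force: 0.0
```

Call:
{"op": "play_rows", "data": {
  "xyz": [
    [0, 0, 0],
    [0, 0, 0],
    [0, 0, 0],
    [0, 0, 0],
    [0, 0, 0],
    [0, 0, 0],
    [0, 0, 0],
    [0, 0, 0],
    [0, 0, 0]
  ],
  "delta_rot": [
    [0, 0, 0],
    [0, 0, 0],
    [0, 0, 0],
    [0, 0, 0],
    [0, 0, 0],
    [0, 0, 0],
    [0, 0, 0],
    [0, 0, 0],
    [0, 0, 0]
  ],
  "hand": [0.5, 0.4, 0.35, 0.3, 0.25, 0.2, 0.2, 0.2, 0.2],
  "grip_force": 25
}}

```text
t: 3.4
tool_pos: [527.2, 148.6, 105.3]
tcp_rot: [-3.138, -0.002, 0.385]
wrist_force: [-2.5, 6.0, 5.6]
gripper_width: 22.5
gripper_force: 24.3
```

Call:
{"op": "play_rows", "data": {
  "xyz": [
    [-0.1, 0.13, 0.05],
    [-0.1, 0.13, 0.03],
    [-0.1, 0.13, 0],
    [-0.1, 0.13, 0],
    [-0.06, 0.08, 0],
    [0, 0, 0],
    [0, 0, 0]
  ],
  "delta_rot": [
    [0, 0, 0],
    [0, 0, 0],
    [0, 0, 0],
    [0, 0, 0],
    [0, 0, 0],
    [0, 0, 0],
    [0, 0, 0]
  ],
  "hand": [0.2, 0.2, 0.2, 0.2, 0.2, 0.2, 0.2]
}}

```text
t: 3.98
tool_pos: [523.3, 152.7, 105.4]
tcp_rot: [3.141, -0.001, 0.384]
wrist_force: [5.0, -0.1, -0.4]
gripper_width: 22.0
gripper_force: 24.8
```

Call:
{"op": "play_rows", "data": {
  "xyz": [
    [-0.01, 0.08, 0],
    [-0.01, 0.07, 0],
    [0, 0, 0],
    [0, 0, 0]
  ],
  "delta_rot": [
    [0, 0, 0],
    [0, 0, 0],
    [0, 0, 0],
    [0, 0, 0]
  ],
  "hand": [0.2, 0.2, 0.2, 0.2]
}}

```text
t: 4.32
tool_pos: [522.4, 154.1, 105.4]
tcp_rot: [3.141, -0.0, 0.384]
wrist_force: [3.8, -1.3, 3.4]
gripper_width: 22.0
gripper_force: 25.1
```

```bash
python3 - <<'E'
from h import *
im,d=snap('top')
for c,st in blobs(red(im)): print(c,st)
s=readout.sense(); print(s['tool_pos'],s['wrist_force'],s['moment'])
im,d=snap('side')
b=[c for c,st in blobs(red(im))];print(b)
s=readout.sense(); print(s['tool_pos'],s['wrist_force'])
E
```

```text
[292.  111.4] [289 109   7   6  32]
[522.42119577 154.21439347 105.36688315] [ 3.63018808 -1.2546374   3.02668388] [-0.61895309 -0.92744424 -0.02658797]
[array([212.5, 289.9])]
[522.39001441 154.23383488 105.35785335] [ 3.90256741 -2.50794895  3.88208045]
```

Call:
{"op": "play_rows", "data": {
  "xyz": [
    [0.02, -0.03, 0.1],
    [0, 0, 0.1],
    [0, 0, 0.1],
    [0, 0, 0]
  ],
  "delta_rot": [
    [0, 0, 0],
    [0, 0, 0],
    [0, 0, 0],
    [0, 0, 0]
  ],
  "hand": [0.2, 0.2, 0.2, 0.2]
}}

```text
t: 4.75
tool_pos: [522.2, 154.1, 107.9]
tcp_rot: [-3.141, 0.0, 0.384]
wrist_force: [4.8, -0.7, -3.8]
gripper_width: 22.1
gripper_force: 24.6
```

Call:
{"op": "play_rows", "data": {
  "xyz": [
    [0, 0, 0.15],
    [0, 0, 0.2],
    [0, 0, 0.2],
    [0, 0, 0.2],
    [0, 0, 0.2],
    [0, 0, 0.1],
    [0, 0, 0],
    [0, 0, 0]
  ],
  "delta_rot": [
    [0, 0, 0],
    [0, 0, 0],
    [0, 0, 0],
    [0, 0, 0],
    [0, 0, 0],
    [0, 0, 0],
    [0, 0, 0],
    [0, 0, 0]
  ],
  "hand": [0.2, 0.2, 0.2, 0.2, 0.2, 0.2, 0.2, 0.2]
}}

```text
t: 5.42
tool_pos: [522.3, 154.0, 118.6]
tcp_rot: [-3.142, 0.0, 0.384]
wrist_force: [3.2, -1.2, -5.1]
gripper_width: 22.2
gripper_force: 24.7
```

```bash
cat > arc.py <<'E'
import sys,numpy as np
a0,a1,st,sp=map(float,sys.argv[1:5]); n=int(round(abs(a1-a0)/st))
a=np.linspace(a0,a1,n+1); p=np.round(6.0*np.c_[np.cos(a),np.sin(a)],2)
d=np.diff(p,axis=0).round(2)
for i in range(0,n,10): print(round(a[i],3),'->',round(a[min(i+10,n)],3),[[float(x),float(y),0] for x,y in d[i:i+10]])
E
python3 arc.py 0.776 -1.624 0.04 0
```

```text
0.776 -> 0.376 [[0.17, -0.17, 0], [0.15, -0.18, 0], [0.15, -0.19, 0], [0.15, -0.19, 0], [0.13, -0.2, 0], [0.13, -0.21, 0], [0.12, -0.2, 0], [0.11, -0.22, 0], [0.1, -0.22, 0], [0.09, -0.22, 0]]
0.376 -> -0.024 [[0.08, -0.22, 0], [0.08, -0.23, 0], [0.06, -0.23, 0], [0.06, -0.23, 0], [0.05, -0.24, 0], [0.03, -0.24, 0], [0.03, -0.23, 0], [0.02, -0.24, 0], [0.01, -0.24, 0], [0.0, -0.24, 0]]
-0.024 -> -0.424 [[-0.01, -0.24, 0], [-0.02, -0.24, 0], [-0.03, -0.24, 0], [-0.04, -0.24, 0], [-0.05, -0.23, 0], [-0.06, -0.24, 0], [-0.07, -0.23, 0], [-0.07, -0.22, 0], [-0.09, -0.23, 0], [-0.09, -0.22, 0]]
-0.424 -> -0.824 [[-0.1, -0.22, 0], [-0.12, -0.21, 0], [-0.12, -0.21, 0], [-0.12, -0.2, 0], [-0.14, -0.2, 0], [-0.14, -0.19, 0], [-0.16, -0.18, 0], [-0.16, -0.18, 0], [-0.16, -0.18, 0], [-0.17, -0.16, 0]]
-0.824 -> -1.224 [[-0.18, -0.16, 0], [-0.19, -0.15, 0], [-0.19, -0.15, 0], [-0.2, -0.14, 0], [-0.2, -0.13, 0], [-0.21, -0.12, 0], [-0.21, -0.11, 0], [-0.22, -0.1, 0], [-0.22, -0.1, 0], [-0.22, -0.08, 0]]
-1.224 -> -1.624 [[-0.23, -0.08, 0], [-0.23, -0.07, 0], [-0.23, -0.06, 0], [-0.24, -0.05, 0], [-0.23, -0.04, 0], [-0.24, -0.03, 0], [-0.24, -0.02, 0], [-0.24, -0.01, 0], [-0.24, 0.0, 0], [-0.24, 0.01, 0]]
```

Call:
{"op": "play_rows", "data": {
  "xyz": [
    [0.17, -0.17, 0],
    [0.15, -0.18, 0],
    [0.15, -0.19, 0],
    [0.15, -0.19, 0],
    [0.13, -0.2, 0],
    [0.13, -0.21, 0],
    [0.12, -0.2, 0],
    [0.11, -0.22, 0],
    [0.1, -0.22, 0],
    [0.09, -0.22, 0]
  ],
  "delta_rot": [
    [0, 0, 0],
    [0, 0, 0],
    [0, 0, 0],
    [0, 0, 0],
    [0, 0, 0],
    [0, 0, 0],
    [0, 0, 0],
    [0, 0, 0],
    [0, 0, 0],
    [0, 0, 0]
  ],
  "hand": [0.2, 0.2, 0.2, 0.2, 0.2, 0.2, 0.2, 0.2, 0.2, 0.2]
}}

```text
t: 6.25
tool_pos: [535.2, 133.6, 118.5]
tcp_rot: [3.141, 0.001, 0.384]
wrist_force: [2.9, -2.4, -5.6]
gripper_width: 22.3
gripper_force: 24.8
```

Call:
{"op": "play_rows", "data": {
  "xyz": [
    [0.1, -0.22, 0],
    [0.08, -0.23, 0],
    [0.06, -0.23, 0],
    [0.06, -0.23, 0],
    [0.05, -0.24, 0],
    [0.03, -0.24, 0],
    [0.03, -0.23, 0],
    [0.02, -0.24, 0],
    [0.01, -0.24, 0],
    [0.0, -0.24, 0]
  ],
  "delta_rot": [
    [0, 0, 0],
    [0, 0, 0],
    [0, 0, 0],
    [0, 0, 0],
    [0, 0, 0],
    [0, 0, 0],
    [0, 0, 0],
    [0, 0, 0],
    [0, 0, 0],
    [0, 0, 0]
  ],
  "hand": [0.2, 0.2, 0.2, 0.2, 0.2, 0.2, 0.2, 0.2, 0.2, 0.2]
}}

```text
t: 7.08
tool_pos: [539.3, 110.3, 118.4]
tcp_rot: [-3.141, 0.001, 0.384]
wrist_force: [-1.2, -2.7, -5.9]
gripper_width: 21.6
gripper_force: 24.8
```

Call:
{"op": "play_rows", "data": {
  "xyz": [
    [-0.01, -0.24, 0],
    [-0.02, -0.24, 0],
    [-0.03, -0.24, 0],
    [-0.04, -0.24, 0],
    [-0.05, -0.23, 0],
    [-0.06, -0.24, 0],
    [-0.07, -0.23, 0],
    [-0.07, -0.22, 0],
    [-0.09, -0.23, 0],
    [-0.09, -0.22, 0]
  ],
  "delta_rot": [
    [0, 0, 0],
    [0, 0, 0],
    [0, 0, 0],
    [0, 0, 0],
    [0, 0, 0],
    [0, 0, 0],
    [0, 0, 0],
    [0, 0, 0],
    [0, 0, 0],
    [0, 0, 0]
  ],
  "hand": [0.2, 0.2, 0.2, 0.2, 0.2, 0.2, 0.2, 0.2, 0.2, 0.2]
}}

```text
t: 7.92
tool_pos: [533.9, 87.3, 118.4]
tcp_rot: [-3.141, 0.001, 0.384]
wrist_force: [-3.3, -2.0, -4.8]
gripper_width: 21.7
gripper_force: 24.8
```

```bash
python3 - <<'E'
from h import *
im,d=snap('side'); cv2.imwrite('pics/s2.png',cv2.resize(im[80:250,170:420],None,fx=3,fy=3,interpolation=2))
snap('wrist','w2.png')
s=readout.sense();print(s['tool_pos'],s['wrist_force'])
E
```

```text
[533.82816242  87.00470805 118.43974947] [-4.48165932 -2.43064023 -5.02154515]
```

View pics/s2.png

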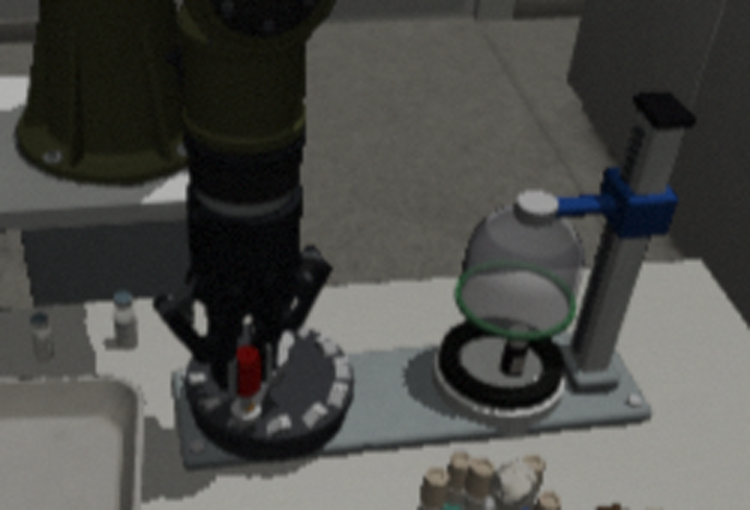

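The side view shows the knob (crop 247,372) held between the fingers, the jar lowering level above the seal with its rim near (515,300), and the bottle and vials undisturbed.

Call:
{"op": "play_rows", "data": {
  "xyz": [
    [-0.11, -0.21, 0],
    [-0.12, -0.2, 0],
    [-0.13, -0.2, 0],
    [-0.13, -0.19, 0],
    [-0.14, -0.19, 0],
    [-0.14, -0.19, 0],
    [-0.16, -0.18, 0],
    [-0.16, -0.18, 0],
    [-0.16, -0.18, 0],
    [-0.17, -0.16, 0]
  ],
  "delta_rot": [
    [0, 0, 0],
    [0, 0, 0],
    [0, 0, 0],
    [0, 0, 0],
    [0, 0, 0],
    [0, 0, 0],
    [0, 0, 0],
    [0, 0, 0],
    [0, 0, 0],
    [0, 0, 0]
  ],
  "hand": [0.2, 0.2, 0.2, 0.2, 0.2, 0.2, 0.2, 0.2, 0.2, 0.2]
}}

```text
t: 8.85
tool_pos: [520.0, 68.5, 118.6]
tcp_rot: [-3.141, -0.0, 0.384]
wrist_force: [-4.3, -0.4, -5.6]
gripper_width: 22.0
gripper_force: 24.8
```

Call:
{"op": "play_rows", "data": {
  "xyz": [
    [-0.18, -0.15, 0],
    [-0.19, -0.14, 0],
    [-0.19, -0.14, 0],
    [-0.2, -0.14, 0],
    [-0.2, -0.13, 0],
    [-0.21, -0.12, 0],
    [-0.21, -0.11, 0],
    [-0.22, -0.1, 0],
    [-0.22, -0.1, 0],
    [-0.22, -0.08, 0]
  ],
  "delta_rot": [
    [0, 0, 0],
    [0, 0, 0],
    [0, 0, 0],
    [0, 0, 0],
    [0, 0, 0],
    [0, 0, 0],
    [0, 0, 0],
    [0, 0, 0],
    [0, 0, 0],
    [0, 0, 0]
  ],
  "hand": [0.2, 0.2, 0.2, 0.2, 0.2, 0.2, 0.2, 0.2, 0.2, 0.2]
}}

```text
t: 9.68
tool_pos: [499.7, 56.4, 118.6]
tcp_rot: [-3.142, -0.0, 0.384]
wrist_force: [-3.2, 0.2, -4.0]
gripper_width: 21.9
gripper_force: 24.9
```

Call:
{"op": "play_rows", "data": {
  "xyz": [
    [-0.23, -0.08, 0],
    [-0.23, -0.07, 0],
    [-0.23, -0.06, 0],
    [-0.24, -0.05, 0],
    [-0.23, -0.04, 0],
    [-0.24, -0.03, 0],
    [-0.24, -0.02, 0],
    [-0.24, -0.01, 0],
    [-0.24, 0.0, 0],
    [-0.24, 0.01, 0]
  ],
  "delta_rot": [
    [0, 0, 0],
    [0, 0, 0],
    [0, 0, 0],
    [0, 0, 0],
    [0, 0, 0],
    [0, 0, 0],
    [0, 0, 0],
    [0, 0, 0],
    [0, 0, 0],
    [0, 0, 0]
  ],
  "hand": [0.2, 0.2, 0.2, 0.2, 0.2, 0.2, 0.2, 0.2, 0.2, 0.2]
}}

```text
t: 10.52
tool_pos: [476.1, 53.0, 118.6]
tcp_rot: [-3.142, -0.0, 0.384]
wrist_force: [-2.4, 1.7, -5.1]
gripper_width: 22.4
gripper_force: 24.9
```

```bash
python3 - <<'E'
from h import *
W=np.load('w1.npy'); im=cv2.imread('pics/w1.png').max(2)
for r in [(110,130,115,125),(70,85,155,162),(95,105,80,90)]:
    w=W[r[2]:r[3],r[0]:r[1]]; print(np.median(w.reshape(-1,3),axis=0), im[r[2]:r[3],r[0]:r[1]].mean())
c=W[60:180,40:140]; g=im[60:180,40:140]; k=(g<55); z=c[k][:,2]; print(np.histogram(z,bins=np.arange(0,160,5)))
E
python3 arc.py -1.624 -2.024 0.02 0;python3 arc.py -2.024 -3.1 0.02 0
```

```text
[497.51850486 266.42851367  42.55588526] 60.4
[438.69582398 298.97927023  43.79376993] 41.44761904761905
[525.36831672 297.27002381  41.06657147] 70.51
(array([   0,    0,    0,    0,    0,    1,   45,  207, 2369,  172,   39,
         49,   93,   15,    3,    0,    0,    0,    0,    0,    0,    0,
          0,    0,    0,    0,    0,  123,  108,   24,   59]), array([  0,   5,  10,  15,  20,  25,  30,  35,  40,  45,  50,  55,  60,
        65,  70,  75,  80,  85,  90,  95, 100, 105, 110, 115, 120, 125,
       130, 135, 140, 145, 150, 155]))
-1.624 -> -1.824 [[-0.12, 0.01, 0], [-0.12, 0.01, 0], [-0.12, 0.01, 0], [-0.12, 0.01, 0], [-0.12, 0.02, 0], [-0.11, 0.02, 0], [-0.12, 0.02, 0], [-0.12, 0.03, 0], [-0.12, 0.02, 0], [-0.11, 0.03, 0]]
-1.824 -> -2.024 [[-0.12, 0.03, 0], [-0.11, 0.04, 0], [-0.12, 0.03, 0], [-0.11, 0.04, 0], [-0.12, 0.04, 0], [-0.11, 0.04, 0], [-0.11, 0.05, 0], [-0.11, 0.04, 0], [-0.11, 0.05, 0], [-0.11, 0.06, 0]]
-2.024 -> -2.223 [[-0.1, 0.05, 0], [-0.11, 0.05, 0], [-0.1, 0.06, 0], [-0.11, 0.06, 0], [-0.1, 0.06, 0], [-0.1, 0.07, 0], [-0.1, 0.06, 0], [-0.1, 0.07, 0], [-0
[... 199 characters left out ...]
, 0.09, 0], [-0.08, 0.09, 0]]
-2.423 -> -2.622 [[-0.08, 0.09, 0], [-0.08, 0.09, 0], [-0.07, 0.09, 0], [-0.07, 0.1, 0], [-0.08, 0.1, 0], [-0.06, 0.09, 0], [-0.07, 0.1, 0], [-0.06, 0.1, 0], [-0.07, 0.11, 0], [-0.06, 0.1, 0]]
-2.622 -> -2.821 [[-0.06, 0.1, 0], [-0.05, 0.11, 0], [-0.06, 0.11, 0], [-0.05, 0.1, 0], [-0.05, 0.11, 0], [-0.05, 0.11, 0], [-0.04, 0.11, 0], [-0.04, 0.11, 0], [-0.05, 0.12, 0], [-0.03, 0.11, 0]]
-2.821 -> -3.02 [[-0.04, 0.11, 0], [-0.04, 0.12, 0], [-0.03, 0.11, 0], [-0.03, 0.12, 0], [-0.02, 0.12, 0], [-0.03, 0.11, 0], [-0.02, 0.12, 0], [-0.02, 0.12, 0], [-0.02, 0.12, 0], [-0.02, 0.11, 0]]
-3.02 -> -3.1 [[-0.01, 0.12, 0], [-0.01, 0.12, 0], [-0.01, 0.12, 0], [0.0, 0.12, 0]]
```

Depth on the seal gives a top height of about 42 mm, so touch is expected near crank 0.58, a hand angle of about -2.5. I'll continue slowly.

Call:
{"op": "play_rows", "data": {
  "xyz": [
    [-0.12, 0.02, 0],
    [-0.12, 0.02, 0],
    [-0.12, 0.02, 0],
    [-0.12, 0.02, 0],
    [-0.12, 0.02, 0],
    [-0.11, 0.02, 0],
    [-0.12, 0.02, 0],
    [-0.12, 0.03, 0],
    [-0.12, 0.02, 0],
    [-0.11, 0.03, 0]
  ],
  "delta_rot": [
    [0, 0, 0],
    [0, 0, 0],
    [0, 0, 0],
    [0, 0, 0],
    [0, 0, 0],
    [0, 0, 0],
    [0, 0, 0],
    [0, 0, 0],
    [0, 0, 0],
    [0, 0, 0]
  ],
  "hand": [0.2, 0.2, 0.2, 0.2, 0.2, 0.2, 0.2, 0.2, 0.2, 0.2]
}}

```text
t: 11.35
tool_pos: [464.3, 55.1, 118.6]
tcp_rot: [3.141, 0.0, 0.384]
wrist_force: [-3.4, -0.5, -4.3]
gripper_width: 21.8
gripper_force: 24.9
```

Call:
{"op": "play_rows", "data": {
  "xyz": [
    [-0.12, 0.03, 0],
    [-0.11, 0.04, 0],
    [-0.12, 0.03, 0],
    [-0.11, 0.04, 0],
    [-0.12, 0.04, 0],
    [-0.11, 0.04, 0],
    [-0.11, 0.05, 0],
    [-0.11, 0.04, 0],
    [-0.11, 0.05, 0],
    [-0.11, 0.06, 0]
  ],
  "delta_rot": [
    [0, 0, 0],
    [0, 0, 0],
    [0, 0, 0],
    [0, 0, 0],
    [0, 0, 0],
    [0, 0, 0],
    [0, 0, 0],
    [0, 0, 0],
    [0, 0, 0],
    [0, 0, 0]
  ],
  "hand": [0.2, 0.2, 0.2, 0.2, 0.2, 0.2, 0.2, 0.2, 0.2, 0.2]
}}

```text
t: 12.18
tool_pos: [453.0, 59.4, 118.6]
tcp_rot: [-3.142, 0.0, 0.384]
wrist_force: [-3.9, 0.3, -4.6]
gripper_width: 22.2
gripper_force: 24.9
```

Call:
{"op": "play_rows", "data": {
  "xyz": [
    [-0.11, 0.04, 0],
    [-0.11, 0.04, 0],
    [-0.1, 0.06, 0],
    [-0.11, 0.06, 0],
    [-0.1, 0.06, 0],
    [-0.1, 0.07, 0],
    [-0.1, 0.06, 0],
    [-0.1, 0.07, 0],
    [-0.1, 0.07, 0],
    [-0.09, 0.07, 0]
  ],
  "delta_rot": [
    [0, 0, 0],
    [0, 0, 0],
    [0, 0, 0],
    [0, 0, 0],
    [0, 0, 0],
    [0, 0, 0],
    [0, 0, 0],
    [0, 0, 0],
    [0, 0, 0],
    [0, 0, 0]
  ],
  "hand": [0.2, 0.2, 0.2, 0.2, 0.2, 0.2, 0.2, 0.2, 0.2, 0.2]
}}

```text
t: 13.02
tool_pos: [442.9, 65.5, 118.6]
tcp_rot: [-3.141, -0.0, 0.384]
wrist_force: [-4.4, 0.9, -5.6]
gripper_width: 21.8
gripper_force: 24.9
```

Call:
{"op": "play_rows", "data": {
  "xyz": [
    [-0.1, 0.08, 0],
    [-0.09, 0.07, 0],
    [-0.09, 0.08, 0],
    [-0.09, 0.08, 0]
  ],
  "delta_rot": [
    [0, 0, 0],
    [0, 0, 0],
    [0, 0, 0],
    [0, 0, 0]
  ],
  "hand": [0.2, 0.2, 0.2, 0.2]
}}

```text
t: 13.35
tool_pos: [439.2, 68.6, 118.6]
tcp_rot: [-3.141, -0.0, 0.384]
wrist_force: [-2.9, 0.7, -5.8]
gripper_width: 22.3
gripper_force: 24.9
```

```bash
cat > f.py <<'E'
from h import *
F=[];Pp=[]
for i in range(3):
    im,d=viewer.get_image('side'); s=readout.sense(); F.append(s['wrist_force']);Pp.append(s['tool_pos'])
p=np.mean(Pp,0);f=np.mean(F,0);o=p[:2]-[479,113];a=np.arctan2(o[1],o[0])
print('t',s['t'],'r',np.hypot(*o).round(2),'a',a.round(3),'crank',(a+3.075).round(3),'z',p[2].round(1),'CW',(f[:2]@[np.sin(a),-np.cos(a)]).round(2),'rad',(f[:2]@[np.cos(a),np.sin(a)]).round(2),'fz',f[2].round(2))
E
python3 f.py
```

```text
t 13.5 r 59.64 a -2.304 crank 0.771 z 118.6 CW 3.46 rad 1.46 fz -5.51
```

Load is still 3.5 N. I'll continue in small steps.

Call:
{"op": "play_rows", "data": {
  "xyz": [
    [-0.1, 0.07, 0],
    [-0.1, 0.07, 0],
    [-0.09, 0.08, 0],
    [-0.08, 0.08, 0],
    [-0.08, 0.08, 0],
    [-0.08, 0.09, 0]
  ],
  "delta_rot": [
    [0, 0, 0],
    [0, 0, 0],
    [0, 0, 0],
    [0, 0, 0],
    [0, 0, 0],
    [0, 0, 0]
  ],
  "hand": [0.2, 0.2, 0.2, 0.2, 0.2, 0.2]
}}

```text
t: 14.0
tool_pos: [434.2, 73.4, 118.7]
tcp_rot: [-3.141, -0.001, 0.384]
wrist_force: [-2.6, 2.1, -5.3]
gripper_width: 21.6
gripper_force: 24.9
```

```bash
python3 f.py
```

```text
t 14.15 r 59.89 a -2.421 crank 0.654 z 118.7 CW 4.03 rad -0.53 fz -5.68
```

Call:
{"op": "play_rows", "data": {
  "xyz": [
    [-0.08, 0.09, 0],
    [-0.08, 0.09, 0],
    [-0.08, 0.09, 0],
    [-0.07, 0.09, 0]
  ],
  "delta_rot": [
    [0, 0, 0],
    [0, 0, 0],
    [0, 0, 0],
    [0, 0, 0]
  ],
  "hand": [0.2, 0.2, 0.2, 0.2]
}}

```text
t: 14.48
tool_pos: [431.2, 76.8, 118.7]
tcp_rot: [3.141, -0.001, 0.384]
wrist_force: [-0.6, 1.8, -4.2]
gripper_width: 22.4
gripper_force: 24.9
```

```bash
python3 f.py
```

```text
t 14.6333 r 59.99 a -2.495 crank 0.58 z 118.7 CW 3.0 rad -1.22 fz -5.65
```

Call:
{"op": "play_rows", "data": {
  "xyz": [
    [-0.07, 0.1, 0],
    [-0.07, 0.1, 0]
  ],
  "delta_rot": [
    [0, 0, 0],
    [0, 0, 0]
  ],
  "hand": [0.2, 0.2]
}}

```text
t: 14.8
tool_pos: [429.9, 78.6, 118.7]
tcp_rot: [3.141, -0.001, 0.384]
wrist_force: [0.1, 1.1, -5.2]
gripper_width: 22.2
gripper_force: 24.9
```

```bash
python3 f.py
```

```text
t 14.95 r 60.02 a -2.533 crank 0.542 z 118.7 CW 1.43 rad -1.24 fz -4.85
```

Call:
{"op": "play_rows", "data": {
  "xyz": [
    [-0.07, 0.1, 0],
    [-0.06, 0.1, 0]
  ],
  "delta_rot": [
    [0, 0, 0],
    [0, 0, 0]
  ],
  "hand": [0.2, 0.2]
}}

```text
t: 15.12
tool_pos: [428.5, 80.5, 118.7]
tcp_rot: [3.141, -0.0, 0.384]
wrist_force: [0.4, 0.7, -5.4]
gripper_width: 21.9
gripper_force: 24.9
```

```bash
python3 f.py
```

```text
t 15.2667 r 60.04 a -2.573 crank 0.502 z 118.7 CW 0.17 rad -1.49 fz -5.03
```

Call:
{"op": "play_rows", "data": {
  "xyz": [
    [0.0, 0.04, 0],
    [0, 0, 0],
    [0, 0, 0]
  ],
  "delta_rot": [
    [0, 0, 0],
    [0, 0, 0],
    [0, 0, 0]
  ],
  "hand": [0.2, 0.2, 0.2]
}}

```text
t: 15.52
tool_pos: [428.3, 81.0, 118.6]
tcp_rot: [3.141, -0.0, 0.384]
wrist_force: [1.4, -0.1, -5.8]
gripper_width: 21.9
gripper_force: 24.9
```

```bash
python3 f.py
```

```text
t 15.6667 r 59.99 a -2.58 crank 0.495 z 118.6 CW -0.13 rad -1.14 fz -5.22
```

The load on the knob is now zero, so the jar's own weight is on the seal. I'll open the hand.

Call:
{"op": "play_rows", "data": {
  "xyz": [
    [0, 0, 0],
    [0, 0, 0],
    [0, 0, 0],
    [0, 0, 0],
    [0, 0, 0],
    [0, 0, 0],
    [0, 0, 0],
    [0, 0, 0]
  ],
  "delta_rot": [
    [0, 0, 0],
    [0, 0, 0],
    [0, 0, 0],
    [0, 0, 0],
    [0, 0, 0],
    [0, 0, 0],
    [0, 0, 0],
    [0, 0, 0]
  ],
  "hand": [0.6, 0.65, 0.65, 0.65, 0.65, 0.65, 0.65, 0.65]
}}

```text
t: 16.33
tool_pos: [428.2, 81.1, 118.6]
tcp_rot: [-3.142, -0.0, 0.384]
wrist_force: [-0.7, 0.8, 0.3]
gripper_width: 55.3
gripper_force: 0.0
```

Call:
{"op": "play_rows", "data": {
  "xyz": [
    [0, 0, 1],
    [0, 0, 2],
    [0, 0, 3],
    [0, 0, 3],
    [0, 0, 3],
    [0, 0, 2],
    [0, 0, 0],
    [0, 0, 0],
    [0, 0, 0]
  ],
  "delta_rot": [
    [0, 0, 0],
    [0, 0, 0],
    [0, 0, 0],
    [0, 0, 0],
    [0, 0, 0],
    [0, 0, 0],
    [0, 0, 0],
    [0, 0, 0],
    [0, 0, 0]
  ],
  "hand": [0.65, 0.65, 0.65, 0.65, 0.65, 0.65, 0.65, 0.65, 0.65]
}}

```text
t: 17.08
tool_pos: [427.8, 81.1, 258.4]
tcp_rot: [-3.141, 0.0, 0.384]
wrist_force: [-0.3, -0.3, -0.5]
gripper_width: 55.3
gripper_force: 0.0
```

```bash
python3 - <<'E'
from h import *
s=readout.sense(); im,d=snap('wrist','w3.png'); print(s['t'],s['tool_pos'],s['wrist_force'])
for c,st in blobs(red(im),100):
    o,r=ray('wrist',*c,s); p=o+r*d[int(c[1]),int(c[0])]; print(c,p,np.arctan2(p[1]-112.7,p[0]-481.9)+3.075)
S,_=snap('side'); cv2.imwrite('pics/s3.png',cv2.resize(S[80:250,170:420],None,fx=3,fy=3,interpolation=2))
E
```

```text
17.0833 [427.81465887  81.0863136  258.35395564] [-0.26819949 -0.30644745 -0.54519565]
[249.3 177.2] [431.5724372   81.3424123  119.78908241] 0.49061749452008385
```

View pics/s3.png

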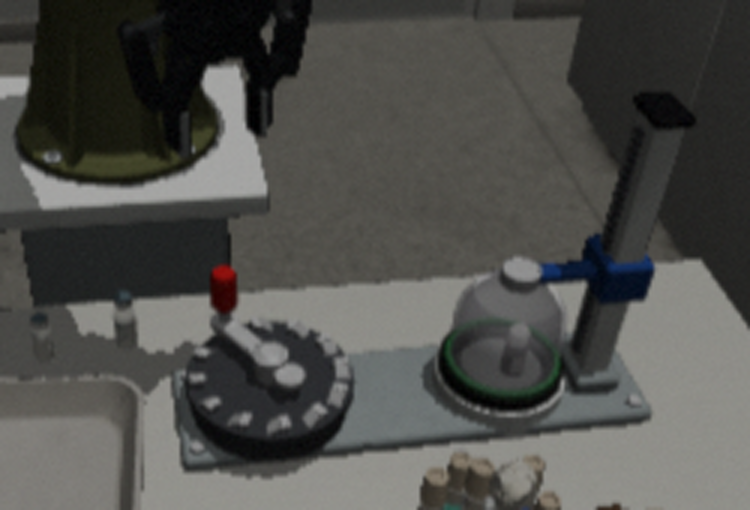

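View pics/w3.png

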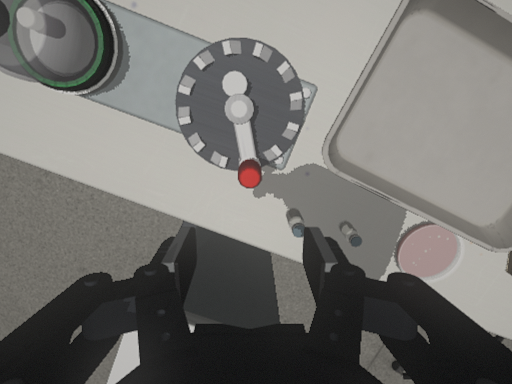

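The jar sits level on the seal. In the side view the rim is near crop (500,360) and the bottle is upright inside. The wrist view shows the knob at (249,177) and the vials and dish in place. The pawl has dropped about 7 mm short of fully down, which puts it on a tooth top, and the task allows that.

```bash
python3 -c "
from rig import order
print(order.hand_in())"
```

```text
the job is handed in; nothing more can be done
None
```

The jar was lowered slowly onto its seal and rests there with no load left on the knob; the pawl was released and came down on a tooth, about 7 mm up, which the task allows; the job is handed in (about 17 s used).

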